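Snap the takeaway box shut at the carving station

TASK

One of the two food boxes on the perforated tray still has the four sections of its lid rim standing up. Work round the rim with the fingertips and press each section down until it clicks shut and stays flush. Do not lift or tip the box or shove it out of its place, and leave the other box and everything else where it is.

Things in the scene. Friction and masses are not known exactly. Their poses are not given: they have to be found in the camera images.
- open_box: loose food box to close: black base, white snap lid, 130 (x) x 180 (y) x 60 mm high shut, 0.7 to 1.1 kg, upright on a tray floor 4 mm above the work surface. Origin: centre of underside, z up. Lid: fixed middle panel 62 x 112 mm, 3 mm below the rim; four fixed 34 mm square corners, tops at 60 mm; between them one hinged rim section per side, 34 mm wide. All four start tilted up 17 degrees, edge 10 mm high
- flap_front (a joint): rim section of open_box facing -x of the box frame, 106 mm long; hinged along its inner edge, 58 mm above the box's underside. 0 = standing up, 0.30 rad = shut flush; an over-centre snap: below about 0.15 it springs back up, beyond that it snaps shut by itself and stays. Needs 8 to 10 N straight down at the press point to start, less as it goes down, more nearer the hinge
- flap_front_press (a point): press point on the top of that section, midway along it and 26 mm out from its hinge line (about 8 mm in from the outer edge); moves with the section: about 68 mm above the box's underside when up, 60 mm when shut (then 57 mm from the box centre along x)
- flap_back (a joint): rim section of open_box facing +x of the box frame, 106 mm long; hinged along its inner edge, 58 mm above the box's underside. 0 = standing up, 0.30 rad = shut flush; an over-centre snap: below about 0.15 it springs back up, beyond that it snaps shut by itself and stays. Needs 8 to 10 N straight down at the press point to start, less as it goes down, more nearer the hinge
- flap_back_press (a point): press point on the top of that section, midway along it and 26 mm out from its hinge line (about 8 mm in from the outer edge); moves with the section: about 68 mm above the box's underside when up, 60 mm when shut (then 57 mm from the box centre along x)
- flap_left (a joint): rim section of open_box facing +y of the box frame, 56 mm long; hinged along its inner edge, 58 mm above the box's underside. 0 = standing up, 0.30 rad = shut flush; an over-centre snap: below about 0.15 it springs back up, beyond that it snaps shut by itself and stays. Needs 8 to 10 N straight down at the press point to start, less as it goes down, more nearer the hinge
- flap_left_press (a point): press point on the top of that section, midway along it and 26 mm out from its hinge line (about 8 mm in from the outer edge); moves with the section: about 68 mm above the box's underside when up, 60 mm when shut (then 82 mm from the box centre along y)
- flap_right (a joint): rim section of open_box facing -y of the box frame, 56 mm long; hinged along its inner edge, 58 mm above the box's underside. 0 = standing up, 0.30 rad = shut flush; an over-centre snap: below about 0.15 it springs back up, beyond that it snaps shut by itself and stays. Needs 8 to 10 N straight down at the press point to start, less as it goes down, more nearer the hinge
- flap_right_press (a point): press point on the top of that section, midway along it and 26 mm out from its hinge line (about 8 mm in from the outer edge); moves with the section: about 68 mm above the box's underside when up, 60 mm when shut (then 82 mm from the box centre along y)
- shut_box: an identical food box, same materials and size, whose rim is already flush and shut all round (one rigid loose thing, 0.65 kg); origin at the centre of its underside. Leave alone. Which of the two boxes stands left or right varies
- sauce_tin: flat round brass-coloured tin, 64 mm across, 30 mm high, loose bystander; origin at the centre of its underside
- dip_bowl: small white ceramic bowl, 72 mm across, 32 mm high, loose bystander; origin at the centre of its underside
- pepper_mill: turned dark wooden pepper mill, 52 mm across, 128 mm high, loose bystander; origin at the centre of its underside
- oil_bottle: amber glass bottle, 52 mm across, 150 mm high, loose bystander; origin at the centre of its underside
- steel_cup: open steel cup, 66 mm across, 60 mm high, loose bystander; origin at the centre of its underside
- spice_jar: small glass spice jar with a steel cap, 44 mm across, 70 mm high, loose bystander; origin at the centre of its underside

How it is judged:
At the end, for the whole second after the job is handed in: all four rim sections of open_box are snapped shut (each joint above 0.26 of 0.30 rad); the box stands level and at rest on the tray (underside below 10 mm, tilt under 0.05 rad) within 35 mm of where it stood (value of joint each of flap_front, flap_back, flap_left, flap_right above 0.26 rad and height (world z) of open_box below 0.01 m and angle between open_box's own z axis and vertical below 0.05 rad and distance of open_box from where it was at the start of the episode below 0.035 m and linear speed of open_box below 0.02 m/s); the robot touches nothing.
It fails at once if the box is pressed with something other than the fingers (contact force between the arm and open_box above 4 N).
It fails at once if the food box is lifted or tipped (height (world z) of open_box above 0.016 m or angle between open_box's own z axis and vertical above 0.15 rad).
It fails at once if the food box is shoved more than 35 mm from where it stood (distance of open_box from where it was at the start of the episode above 0.035 m).
It fails at once if the shut box or another thing is disturbed (moved more than 25 mm) (distance of any of shut_box, sauce_tin, dip_bowl, pepper_mill, oil_bottle, steel_cup, spice_jar from where it was at the start of the episode above 0.025 m).
It also fails if it takes over 45 s, if anything falls off the work surface, if the arm or the gripper's body presses on something with over 40 N, if the wrist force passes 120 N, or if a joint passes its speed limit or range.

ROBOT

A 6-joint arm with a two-finger parallel gripper is mounted at the origin on the work surface. World frame = base frame: x ahead of the robot, y to its left, z up, the work surface at z = 0. Lengths are in m, angles in rad, forces in N, time in s.
With the tool pointing down it reaches from about 0.375 to 0.9 m from the base axis. Payload 3.1 kg.
Tool frame: the origin (TCP) lies at the very end of the fingers, on their centre line; the grasp point (between the pads) lies 19 mm behind it (hold_point_z is the distance from the TCP to the grasp point, in m); z points along the fingers, x is the direction in which the jaws open and shut, and the axes are right-handed (so a half turn about z gives the same grasp; the last joint's range is limited). The gripper opens to 87 mm and grips with 3 to 60 N. Pads are 19 mm wide; open, the fingers measure 117 mm over their backs; the gripper's body (75 mm by 190 mm) begins 51 mm behind the grasp point.
Start: joints at [1.087, 0.527, 1.433, -0, 1.181, -0.178], TCP at [0.188, 0.596, 0.223] pointing down, gripper open.
Joint ranges: [-3.08, 3.08], [-0.75, 2.2], [0.22, 2.44], [-1.43, 4.57], [0, 2.65], [-2.85, 2.85]. Speed limits (rad/s): [2.79, 2.79, 3.14, 3.14, 3.14, 3.14].

INTERFACE

Orientations are given as a unit quaternion [x, y, z, w].
In Python, from rig import * gives the robot as it stands.
- The arm moves only by the tool carry_out, never from a script. Its argument "deltas" is a list of rows, each a list of 7 numbers: the closure, from -1 (fully open) to 1 (shut), then the shift along the tool's x, y, z in units of 25 mm (1.0 is 25 mm), then the turn, a rotation vector about the tool's x, y, z in degrees. In form: [[jaw, x, y, z, rx, ry, rz], ...]. A call has 1 to 8 rows; each row is the pose to reach, as a shift and turn from the pose commanded when the call began, along the tool's axes at that moment; what a row does not reach only later rows make up. A row lasts 1/10 s, in which the tool goes at most 50 mm and 8.59 degrees, less where a joint would pass 70% of its speed; a pose out of reach is approached as far as the arm can. A call with a gripper value outside its range is refused whole. The fingers move at their own pace and stop on an object; "force" is the grip in N (left out, the last holds). Time passes only in rows, so rows that repeat a pose let the fingers close. It gives the time, the measured TCP pose, the force and the opening at its end, in the units of the state.
- get_obs(): the state, without advancing time (a new reading comes with each control period).
- camera(name): name is "scene" or "side" or "wrist"; returns (picture, depth): 420x560x3 uint8, red, green, blue; 420x560 float32, m along the optical axis (not along the pixel's ray), 0 where there is no reading.
- camera_info(name): a dict with "mtx" (3x3 intrinsics, pixels), "origin" and "rotation" of the camera in the world. Camera axes: x right, y down, z forward; pixel columns grow to the right and rows downward; lengths in m; the calibration is good to about 2 mm. A picture is of the moment at which its call begins: read the wrist's pose just before it. camera_info takes no time and is no camera call; for the wrist camera it gives the pose at the moment of the call.
- hand_in(): hands the job in, once; it reports no verdict.
Trained networks look in the newest picture that a camera, given by its name, has taken for a name from the list of things; names that differ only in an ending like _2 or _b are one class to them, and where a whole thing is asked for, a point or a joint stands for the part that bears it (a point fixed in the world has none). Each returns a list of dicts, best first, with "score" (0 to 1); they miss things now and then, are a little off and sometimes report something else, mostly with a low value. They report only what shows in the picture. A call takes as long as a camera call.
- spot_in(camera, target): "pixel" ([row, column] in pixels, amid what is visible of it).
The state is a dict: "time": time; "q": joint angles; "joint_velocities": joint speeds; "joint_torque": joint torques, N m; "position": TCP position; "tool_rot": TCP orientation; "ft_force": force on the tool from outside, world axes, zero at the start; "moment": the same for the moment, N m; "grip_width": finger opening in m.
Only numpy, scipy, OpenCV 4.12 (cv2) and the standard library are available. Lean on these libraries where they do the work, as an engineer would, in place of code of your own. Each camera call takes 0.05 s, during which the arm holds its last target.

## Working session

There is one attempt and no reset: what is moved stays moved. The work goes in short steps, Python scripts to look and compute and a tool call to move; the robot and the scene stay as the last step left them, time stands still between calls to the robot, and variables do not carry over. Pictures are saved under pics/ and viewed, and the job is handed in when it is done.

Besides the shell and the picture viewer there is one more tool, called by a JSON object that holds its "method" and its "body", one argument or row to a line. carry_out: Moves the arm, as the interface text tells. Its arguments: {"type":"object","properties":{"deltas":{"type":"array"},"force":{"type":"number"}},"required":["deltas"]}

```bash
mkdir -p pics; python3 - <<'E'
from rig import *
import cv2,numpy as np
for n in ["scene","side"]:
    p,d=camera(n); cv2.imwrite(f"pics/{n}0.png",p[:,:,::-1]); np.savez(f"{n}0.npz",p=p,d=d,**camera_info(n))
    for t in ["open_box","shut_box"]: print(n,t,spot_in(n,t))
    print(camera_info(n))
print(get_obs())
E
```

```text
scene open_box [{'pixel': [229.5, 219.2], 'score': 0.83}]
scene shut_box [{'pixel': [198.8, 343.6], 'score': 0.64}]
{'mtx': array([[511.93403526,   0.        , 277.777087  ],
       [  0.        , 511.93403526, 202.1785606 ],
       [  0.        ,   0.        ,   1.        ]]), 'origin': array([ 1.57014822, -0.32717723,  0.98144946]), 'rotation': array([ 0.72516357,  0.54136751, -0.24956798, -0.34463727])}
side open_box [{'pixel': [261.6, 308.1], 'score': 0.72}, {'pixel': [247.4, 327.9], 'score': 0.59}, {'pixel': [217.1, 317.7], 'score': 0.58}]
side shut_box [{'pixel': [197.0, 236.4], 'score': 0.63}, {'pixel': [251.3, 290.7], 'score': 0.38}]
{'mtx': array([[429.3232704 ,   0.        , 274.21370592],
       [  0.        , 429.3232704 , 211.366029  ],
       [  0.        ,   0.        ,   1.        ]]), 'origin': array([ 0.10888174, -0.88987249,  0.63341382]), 'rotation': array([ 0.84292683, -0.18178398,  0.12133992, -0.4916356 ])}
{'time': 0.3, 'q': array([ 1.08750971e+00,  5.27885059e-01,  1.43304529e+00,  7.25474069e-07,
        1.18136037e+00, -1.78513561e-01]), 'joint_velocities': array([-0.00013623, -0.00406736, -0.00252599, -0.00075508, -0.00051464,
        0.00017856]), 'joint_torque': array([ 1.04554169e-03, -4.39564919e+01, -1.76551992e+01,  6.32726192e-02,
        5.51218679e-02, -1.04406031e-04]), 'position': array([0.18742354, 0.59600478, 0.22220151]), 'tool_rot': array([ 8.06249591e-01,  5.91575418e-01, -3.13747493e-04,  1.52928244e-04]), 'ft_force': array([-0.54857963, -0.6525289 ,  0.7523207 ]), 'moment': array([-0.02665731, -0.0324827 , -0.05386662]), 'grip_width': 0.08704090540176979}
```

View pics/scene0.png

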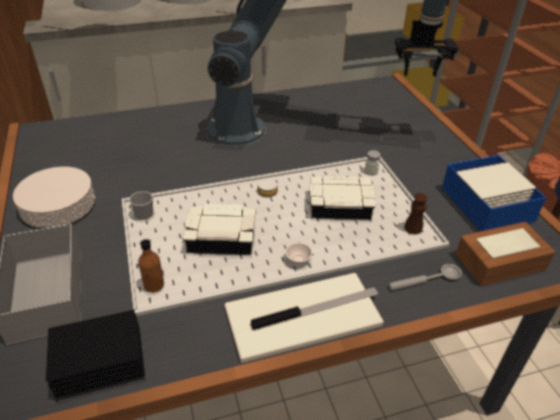

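View pics/side0.png

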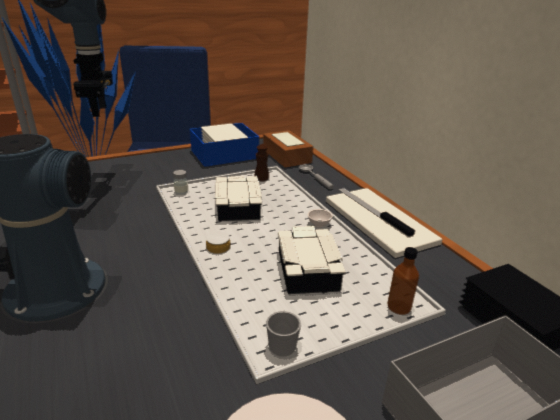

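The open box appears to be the one at scene (row 229, col 219) and side (row 262, col 308). I'll check that against the depth.

```bash
cat > h.py <<'E'
import numpy as np,cv2
from scipy.spatial.transform import Rotation as R
def cloud(f):
    z=np.load(f); d=z['d'].astype(float); K=z['mtx']
    rr,cc=np.mgrid[:d.shape[0],:d.shape[1]]
    P=np.stack([(cc-K[0,2])/K[0,0]*d,(rr-K[1,2])/K[1,1]*d,d],-1)
    W=P@R.from_quat(z['rotation']).as_matrix().T+z['origin']
    W[d==0]=np.nan
    return z['p'],W
E
python3 - <<'E'
from h import *
ims=[]
for n,c in [("scene",[(229,219),(199,344)]),("side",[(262,308),(197,237)])]:
    p,W=cloud(n+"0.npz")
    for r,k in c:
        w=W[r-35:r+36,k-45:k+46].reshape(-1,3); col=p[r-35:r+36,k-45:k+46].reshape(-1,3)
        m=(w[:,2]>.045)&(w[:,2]<.1)&(col.min(1)>120)
        q=w[m]; rect=cv2.minAreaRect((q[:,:2]*1000).astype(np.float32))
        print(n,r,k,m.sum(),np.median(q,0),q.max(0),q.min(0),np.percentile(q[:,2],[5,25,50,75,95]),rect)
        ims.append(cv2.resize(p[r-35:r+36,k-45:k+46],(390,290),interpolation=cv2.INTER_CUBIC))
cv2.imwrite("pics/z.png",np.vstack([np.hstack(ims[:2]),np.hstack(ims[2:])])[:,:,::-1])
E
```

```text
scene 229 219 2222 [ 0.55052623 -0.17082856  0.06618292] [ 0.64304147 -0.06952552  0.08010732] [ 0.46556778 -0.27464278  0.05477761] [0.05975053 0.06289125 0.06618292 0.07096199 0.07544521] ((554.0841064453125, -171.56271362304688), (184.51220703125, 139.8429412841797), 69.77532958984375)
scene 199 344 1798 [0.51495434 0.19535242 0.06401428] [0.60369156 0.36538185 0.07133343] [0.39817547 0.09187387 0.04634279] [0.05948398 0.06215482 0.06401428 0.06566841 0.06791256] ((474.13214111328125, 225.36624145507812), (212.1537628173828, 237.66775512695312), 70.23291015625)
side 262 308 2278 [ 0.5579576  -0.17620723  0.0650427 ] [ 0.64433997 -0.06615949  0.0772457 ] [ 0.46497909 -0.27783574  0.05609333] [0.06013876 0.06200504 0.0650427  0.06993362 0.07395028] ((554.43408203125, -169.94459533691406), (186.06497192382812, 132.17637634277344), 71.04029846191406)
side 197 237 1189 [0.51480521 0.18848752 0.06321525] [0.60233583 0.29767758 0.06811662] [ 0.42659776 -0.07810522  0.05628692] [0.05974699 0.06172117 0.06321525 0.06433511 0.06566253] ((496.58074951171875, 112.3670654296875), (360.2384948730469, 145.64199829101562), 77.93318939208984)
```

View pics/z.png

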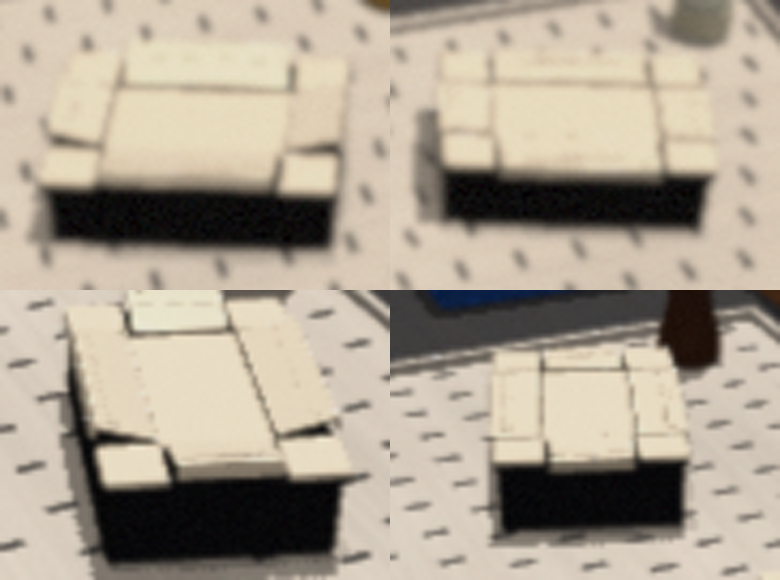

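The close-up confirms it: the box at about (0.554, -0.171) has its rims up, and its long axis points about 70° from +x. Next I'll locate the tall bystanders for clearance and refine the box pose.

```bash
python3 - <<'E'
from rig import *
from h import *
for n in ["scene"]:
    camera(n); p,W=cloud(n+"0.npz")
    for t in ["oil_bottle","steel_cup","pepper_mill","dip_bowl","sauce_tin","spice_jar"]:
        s=spot_in(n,t)[:1]
        if s:
            r,c=map(int,s[0]['pixel']); print(t,s,np.round(W[r,c],3))
from scipy.optimize import minimize
for n in ["scene","side"]:
    p,W=cloud(n+"0.npz"); q=W.reshape(-1,3); col=p.reshape(-1,3)
    m=(np.abs(q[:,0]-.554)<.12)&(np.abs(q[:,1]+.171)<.14)&(q[:,2]>.055)&(q[:,2]<.085)&(col.min(1)>110)
    q=q[m]
    # corners have z~.064 -> fit footprint rect with outlier-robust percentile extents
    best=[]
    for a in np.arange(60,81,1.):
        u=np.array([np.cos(np.radians(a)),np.sin(np.radians(a))]); v=np.array([u[1],-u[0]])
        U=q[:,:2]@u; V=q[:,:2]@v
        eu=np.percentile(U,[1,99]); ev=np.percentile(V,[1,99]); best.append((np.ptp(eu)*np.ptp(ev),a,np.ptp(eu),np.ptp(ev),eu.mean()*u+ev.mean()*v))
    for b in sorted(best,key=lambda b:b[0])[:3]: print(n,b)
o=get_obs(); print(o['position'],R.from_quat(o['tool_rot']).as_matrix().round(3),o['time'])
E
```

```text
oil_bottle [{'pixel': [267.7, 148.1], 'score': 0.69}] [ 0.696 -0.369  0.098]
steel_cup [{'pixel': [204.0, 140.7], 'score': 0.94}] [ 0.366 -0.37   0.026]
pepper_mill [{'pixel': [217.8, 413.9], 'score': 0.92}] [0.674 0.34  0.063]
dip_bowl [{'pixel': [254.5, 299.2], 'score': 0.69}] [0.674 0.014 0.011]
sauce_tin [{'pixel': [191.9, 267.0], 'score': 0.67}] [0.412 0.    0.028]
spice_jar [{'pixel': [219.0, 414.7], 'score': 0.67}] [0.674 0.345 0.054]
scene (np.float64(0.02327703175120343), np.float64(71.0), np.float64(0.17760485625898834), np.float64(0.13106078426853496), array([ 0.55553509, -0.17125714]))
scene (np.float64(0.023305682433375354), np.float64(72.0), np.float64(0.1775126851948906), np.float64(0.13129023656978722), array([ 0.55538471, -0.17138468]))
scene (np.float64(0.02339023297088098), np.float64(70.0), np.float64(0.17780198407979836), np.float64(0.13155214826164896), array([ 0.55557149, -0.17112578]))
side (np.float64(0.022839010904934533), np.float64(71.0), np.float64(0.17769576484561175), np.float64(0.1285287295663904), array([ 0.55341631, -0.1716475 ]))
side (np.float64(0.022846221045306567), np.float64(72.0), np.float64(0.17745083003222278), np.float64(0.12874676912561067), array([ 0.55333923, -0.17189915]))
side (np.float64(0.02290041656796461), np.float64(70.0), np.float64(0.1773552087044649), np.float64(0.12912175929450498), array([ 0.55351335, -0.17167952]))
[0.18750384 0.59618021 0.22258613] [[ 0.3    0.954  0.   ]
 [ 0.954 -0.3    0.   ]
 [ 0.     0.    -1.   ]] 0.65
```

{"method": "carry_out", "body": {
  "deltas": [
    [1,-1.6,1.5,0,0,0,0],
    [1,-3,2.8,0,0,0,0],
    [1,-4.4,4.1,0,0,0,0],
    [1,-5.8,5.4,0,0,0,0],
    [1,-7.2,6.7,0,0,0,0],
    [1,-8.6,8,0,0,0,0],
    [1,-10,9.3,0,0,0,0],
    [1,-11.4,10.6,0,0,0,0]
  ],
  "force": 20
}}

```text
time: 1.45
position: [0.3555, 0.2432, 0.2229]
tool_rot: [0.806, 0.592, 0.001, 0.0]
ft_force: [0.0, 0.2, 0.3]
grip_width: 0.0307
```

{"method": "carry_out", "body": {
  "deltas": [
    [1,-1.5,1.4,0,0,0,0],
    [1,-3,2.8,0,0,0,0],
    [1,-4.5,4.2,0,0,0,0],
    [1,-6,5.6,0,0,0,0],
    [1,-7.5,7,0,0,0,0],
    [1,-9,8.4,0,0,0,0],
    [1,-10.5,9.8,0,0,0,0],
    [1,-12,11.2,0,0,0,0]
  ]
}}

```text
time: 2.25
position: [0.5281, -0.1182, 0.2228]
tool_rot: [0.806, 0.591, 0.0, 0.0]
ft_force: [0.9, -0.0, -0.2]
grip_width: 0.0002
```

{"method": "carry_out", "body": {
  "deltas": [
    [1,-0.8,0.8,0,0,0,0],
    [1,-1.5,1.4,0,0,0,0],
    [1,-1.5,1.4,0,0,0,0],
    [1,-1.5,1.4,0,0,0,0]
  ]
}}

```text
time: 2.65
position: [0.549, -0.1621, 0.2223]
tool_rot: [0.807, 0.591, -0.0, -0.001]
ft_force: [0.3, 0.7, -1.1]
grip_width: 0.0004
```

```bash
python3 - <<'E'
from rig import *
import cv2,numpy as np
o=get_obs(); print(o)
ci=camera_info("wrist"); p,d=camera("wrist"); cv2.imwrite("pics/w1.png",p[:,:,::-1]); np.savez("w1.npz",p=p,d=d,**ci)
E
```

```text
{'time': 2.65, 'q': array([-4.82512846e-01,  4.57456415e-01,  1.56634561e+00,  5.07387862e-04,
        1.11920650e+00, -1.74774362e+00]), 'joint_velocities': array([ 0.02253208, -0.01592361,  0.02727138,  0.00209166,  0.00224112,
       -0.00085295]), 'joint_torque': array([-8.67613647e-01, -3.94564927e+01, -1.74340028e+01, -1.00297853e-01,
       -3.28106456e-02, -7.80375354e-03]), 'position': array([ 0.54898282, -0.16209873,  0.22225275]), 'tool_rot': array([ 8.06549232e-01,  5.91166459e-01, -1.06635221e-04, -7.36120111e-04]), 'ft_force': array([ 0.33880157,  0.70590864, -1.10556737]), 'moment': array([-0.03555032, -0.02689705,  0.00678926]), 'grip_width': 0.00041492147561677324}
```

View pics/w1.png

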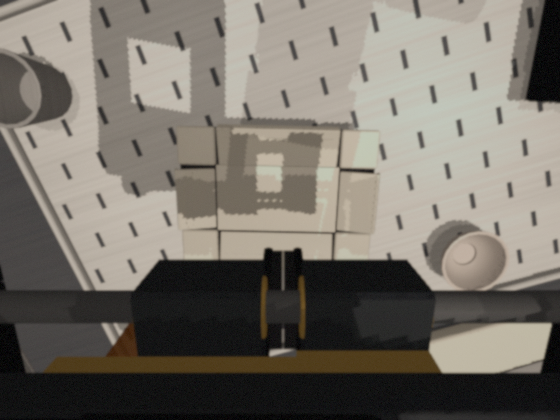

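The wrist view shows the box at cols 178–378, with its robot-side edge at row ~126 and the three visible sections still up. I'll take the corner positions from this depth image.

```bash
python3 - <<'E'
from h import *
p,W=cloud("w1.npz")
c=np.array([.5545,-.1715]);a=np.radians(-19)
bx=np.array([np.cos(a),np.sin(a)]);by=np.array([-bx[1],bx[0]])
q=W.reshape(-1,3); d=q[:,:2]-c; X=d@bx;Y=d@by
m=(abs(X)<.1)&(abs(Y)<.13)&(q[:,2]>.05)&(q[:,2]<.09)&(q[:,2]>0)
q,X,Y=q[m],X[m],Y[m]
for lo in np.arange(-.065,.0,.01):
    s=(X>lo)&(X<lo+.01); print(round(lo,3),s.sum(),np.percentile(Y[s],[.5,99.5]).round(4))
for lo in np.arange(-.09,.09,.02):
    s=(Y>lo)&(Y<lo+.02); print(round(lo,3),np.percentile(X[s],[.5]).round(4))
for n,s in dict(front=(X<-.05)&(abs(Y)<.04),left=(Y>.075)&(abs(X)<.02),right=(Y<-.075)&(abs(X)<.02),mid=(abs(X)<.02)&(abs(Y)<.04),cor=(X<-.04)&(abs(Y)>.065)).items(): print(n,s.sum(),np.percentile(q[s,2],[10,50,90]).round(4))
E
```

```text
-0.065 2347 [-0.0878  0.0893]
-0.055 2247 [-0.0874  0.0894]
-0.045 2155 [-0.0878  0.0894]
-0.035 2208 [-0.0883  0.0898]
-0.025 2200 [-0.0881  0.0902]
-0.015 2141 [-0.088  0.09 ]
-0.005 2082 [-0.0882  0.09  ]
-0.09 [-0.0674]
-0.07 [-0.0671]
-0.05 [-0.0695]
-0.03 [-0.0698]
-0.01 [-0.0696]
0.01 [-0.0699]
0.03 [-0.0697]
0.05 [-0.0678]
0.07 [-0.0673]
front 2213 [0.069 0.072 0.074]
left 806 [0.0699 0.0722 0.0739]
right 719 [0.071  0.0726 0.0743]
mid 3546 [0.0599 0.0608 0.0617]
cor 1758 [0.0626 0.0637 0.0647]
```

```bash
cat >> h.py <<'E'
C=np.array([.5535,-.1705]);_a=np.radians(-19)
bx=np.array([np.cos(_a),np.sin(_a)]);by=np.array([-bx[1],bx[0]])
T=dict(front=C-bx*.057,back=C+bx*.057,left=C+by*.077,right=C-by*.077)
def go():
    from rig import get_obs
    o=get_obs(); M=R.from_quat(o['tool_rot']).as_matrix(); P=o['position']
    print(o['time'],P.round(4),o['ft_force'].round(1),o['tool_rot'].round(4))
    for k,t in T.items(): print(k,(M.T@(np.r_[t,.074]-P)/.025).round(2))
E
python3 -c "
from h import *
go()"
```

```text
2.7 [ 0.5487 -0.1613  0.2223] [ 0.4  0.9 -0.1] [ 8.062e-01  5.916e-01 -2.000e-04 -9.000e-04]
front [-0.24 -1.98  5.94]
back [-0.36  2.58  5.93]
left [2.78 0.39 5.93]
right [-3.38  0.22  5.93]
```

{"method": "carry_out", "body": {
  "deltas": [
    [1,-0.25,-1,0,0,0,0],
    [1,-0.25,-2,0.5,0,0,0],
    [1,-0.25,-2,1.5,0,0,0],
    [1,-0.25,-2,3,0,0,0],
    [1,-0.25,-2,4.5,0,0,0],
    [1,-0.25,-2,5.3,0,0,0],
    [1,-0.25,-2,5.3,0,0,0],
    [1,-0.25,-2,5.3,0,0,0]
  ]
}}

```text
time: 3.5
position: [0.4998, -0.1523, 0.0905]
tool_rot: [0.806, 0.592, -0.0, -0.0]
ft_force: [0.7, 0.0, -0.4]
grip_width: 0.0003
```

```bash
python3 -c "
from h import *
go()"
```

```text
3.5 [ 0.4998 -0.1523  0.0905] [ 0.7  0.  -0.4] [ 8.059e-01  5.921e-01 -1.000e-04 -2.000e-04]
front [ 0.01 -0.01  0.66]
back [-0.12  4.55  0.66]
left [3.02 2.35 0.66]
right [-3.13  2.18  0.66]
```

{"method": "carry_out", "body": {
  "deltas": [
    [1,0,0,0.3,0,0,0],
    [1,0,0,0.5,0,0,0],
    [1,0,0,0.65,0,0,0],
    [1,0,0,0.75,0,0,0],
    [1,0,0,0.85,0,0,0],
    [1,0,0,0.93,0,0,0],
    [1,0,0,0.97,0,0,0],
    [1,0,0,0.97,0,0,0]
  ]
}}

```text
time: 4.3
position: [0.5001, -0.1534, 0.0656]
tool_rot: [0.806, 0.592, 0.0, 0.0]
ft_force: [-0.0, 0.3, -0.0]
grip_width: 0.0002
```

Force is zero at z = 65.6 mm, so the front section has snapped away from the finger. Next is the back section.

{"method": "carry_out", "body": {
  "deltas": [
    [1,0,0,-0.5,0,0,0],
    [1,0,0,-1.2,0,0,0],
    [1,0,1.2,-1.2,0,0,0],
    [1,-0.1,2.6,-1.2,0,0,0],
    [1,-0.15,4,-1.2,0,0,0],
    [1,-0.15,4.5,-1,0,0,0],
    [1,-0.15,4.55,-0.9,0,0,0],
    [1,-0.15,4.55,-0.9,0,0,0]
  ]
}}

```text
time: 5.1
position: [0.6064, -0.1905, 0.0881]
tool_rot: [0.806, 0.592, -0.0, -0.001]
ft_force: [-0.9, 0.9, -0.6]
grip_width: 0.0006
```

```bash
python3 - <<'E'
from h import *
go()
from rig import *
ci=camera_info("wrist"); p,d=camera("wrist"); cv2.imwrite("pics/w2.png",p[:,:,::-1]); np.savez("w2.npz",p=p,d=d,**ci)
p,W=cloud("w2.npz"); q=W.reshape(-1,3); d=q[:,:2]-C; X=d@bx;Y=d@by
for n,s in dict(front=(X<-.05)&(X>-.07)&(abs(Y)<.04)&(q[:,2]>.05)).items(): print(n,s.sum(),np.percentile(q[s,2],[10,50,90]).round(4))
E
```

```text
5.1 [ 0.6064 -0.1905  0.0881] [-0.9  0.9 -0.6] [ 8.062e-01  5.916e-01 -5.000e-04 -9.000e-04]
front [ 0.19 -4.53  0.57]
back [0.07 0.02 0.57]
left [ 3.21 -2.17  0.57]
right [-2.95 -2.34  0.57]
front 7149 [0.0628 0.0638 0.0648]
```

View pics/w2.png

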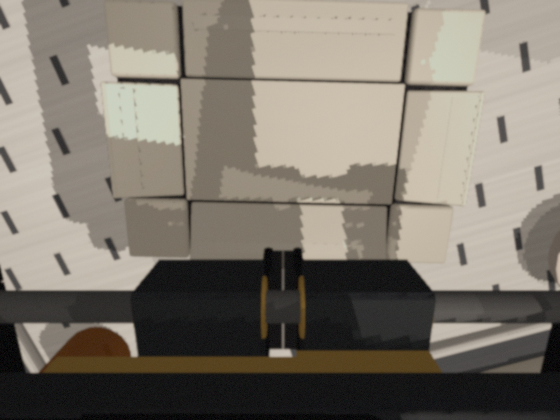

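The front section reads flush at 63.8 mm and the box hasn't moved. The sections at cols 100–183 and 400–480 are still up. Pressing the back section now.

{"method": "carry_out", "body": {
  "deltas": [
    [1,0,0,0.25,0,0,0],
    [1,0,0,0.4,0,0,0],
    [1,0,0,0.55,0,0,0],
    [1,0,0,0.65,0,0,0],
    [1,0,0,0.75,0,0,0],
    [1,0,0,0.85,0,0,0],
    [1,0,0,0.9,0,0,0],
    [1,0,0,0.9,0,0,0]
  ]
}}

```text
time: 5.95
position: [0.6067, -0.1908, 0.0651]
tool_rot: [0.806, 0.592, -0.0, -0.001]
ft_force: [0.7, 0.6, -0.2]
grip_width: 0.0005
```

{"method": "carry_out", "body": {
  "deltas": [
    [1,0,0,-0.6,0,0,0],
    [1,0,0,-1.2,0,0,0],
    [1,1,-0.7,-1.2,0,0,0],
    [1,2.2,-1.5,-1.2,0,0,0],
    [1,3.2,-2.2,-1.2,0,0,0],
    [1,3.2,-2.2,-0.9,0,0,0],
    [1,3.2,-2.2,-0.9,0,0,0],
    [1,3.2,-2.2,-0.9,0,0,0]
  ]
}}

```text
time: 6.75
position: [0.5801, -0.0993, 0.0891]
tool_rot: [0.806, 0.591, 0.001, 0.001]
ft_force: [-0.1, -0.4, -0.1]
grip_width: 0.0
```

```bash
python3 - <<'E'
from h import *
go()
E
```

```text
6.75 [ 0.5801 -0.0993  0.0891] [-0.1 -0.4 -0.1] [8.064e-01 5.914e-01 6.000e-04 1.200e-03]
front [-2.97 -2.44  0.6 ]
back [-3.09  2.12  0.61]
left [ 0.04 -0.08  0.61]
right [-6.11 -0.24  0.61]
```

{"method": "carry_out", "body": {
  "deltas": [
    [1,0.05,-0.05,0.3,0,0,0],
    [1,0.05,-0.05,0.45,0,0,0],
    [1,0.05,-0.05,0.6,0,0,0],
    [1,0.05,-0.05,0.7,0,0,0],
    [1,0.05,-0.05,0.8,0,0,0],
    [1,0.05,-0.05,0.9,0,0,0],
    [1,0.05,-0.05,0.95,0,0,0],
    [1,0.05,-0.05,0.95,0,0,0]
  ]
}}

```text
time: 7.55
position: [0.5781, -0.097, 0.0644]
tool_rot: [0.806, 0.592, -0.0, 0.0]
ft_force: [-0.3, 0.3, 0.8]
grip_width: 0.0005
```

{"method": "carry_out", "body": {
  "deltas": [
    [1,0,0,-0.6,0,0,0],
    [1,0,0,-1.2,0,0,0],
    [1,-1.5,0,-1.2,0,0,0],
    [1,-3,-0.1,-1.2,0,0,0],
    [1,-4.5,-0.2,-1.2,0,0,0],
    [1,-6,-0.2,-1.2,0,0,0],
    [1,-6.15,-0.2,-0.9,0,0,0],
    [1,-6.15,-0.2,-0.9,0,0,0]
  ]
}}

```text
time: 8.35
position: [0.526, -0.2425, 0.0859]
tool_rot: [0.807, 0.59, -0.0, -0.001]
ft_force: [-0.4, 0.1, -0.7]
grip_width: 0.0001
```

```bash
python3 - <<'E'
from h import *
go()
E
```

```text
8.35 [ 0.526  -0.2425  0.0859] [-0.4  0.1 -0.7] [ 8.071e-01  5.904e-01 -3.000e-04 -1.100e-03]
front [ 3.13 -2.1   0.48]
back [3.02 2.46 0.47]
left [6.16 0.25 0.48]
right [-0.    0.1   0.48]
```

{"method": "carry_out", "body": {
  "deltas": [
    [1,0,0.05,0.2,0,0,0],
    [1,0,0.05,0.35,0,0,0],
    [1,0,0.05,0.5,0,0,0],
    [1,0,0.05,0.6,0,0,0],
    [1,0,0.05,0.7,0,0,0],
    [1,0,0.05,0.8,0,0,0],
    [1,0,0.05,0.85,0,0,0],
    [1,0,0.05,0.85,0,0,0]
  ]
}}

```text
time: 9.15
position: [0.5283, -0.2416, 0.0655]
tool_rot: [0.806, 0.592, 0.0, -0.0]
ft_force: [0.7, -0.0, 0.6]
grip_width: 0.0007
```

{"method": "carry_out", "body": {
  "deltas": [
    [1,0,0,-1,0,0,0],
    [1,0,0,-2.5,0,0,0],
    [1,0,0,-4,0,0,0],
    [1,1,0.5,-5.5,0,0,0],
    [1,2,1,-7,0,0,0],
    [1,3,2,-7,0,0,0],
    [1,3,3,-7,0,0,0],
    [1,3,3,-7,0,0,0]
  ]
}}

```text
time: 9.95
position: [0.6254, -0.1931, 0.2411]
tool_rot: [0.806, 0.592, 0.001, 0.002]
ft_force: [-0.1, 0.6, 0.9]
grip_width: 0.0007
```

```bash
python3 - <<'E'
from h import *
from rig import *
go()
ims=[]
for n in ["wrist","scene","side"]:
    ci=camera_info(n); p,d=camera(n); np.savez("f.npz",p=p,d=d,**ci)
    if n=="wrist": cv2.imwrite("pics/w3.png",p[:,:,::-1])
    elif n=="scene": ims.append(cv2.resize(p[194:265,174:265],(390,290)))
    else: ims.append(cv2.resize(p[227:298,263:354],(390,290)))
    p,W=cloud("f.npz"); q=W.reshape(-1,3); d=q[:,:2]-C; X=d@bx;Y=d@by
    h=(q[:,2]>.05)&(q[:,2]<.09)
    for k,s in dict(front=(X<-.05)&(X>-.063)&(abs(Y)<.04),back=(X>.05)&(X<.063)&(abs(Y)<.04),left=(Y>.075)&(Y<.088)&(abs(X)<.02),right=(Y<-.075)&(Y>-.088)&(abs(X)<.02),cor=(abs(abs(X)-.05)<.01)&(abs(abs(Y)-.075)<.01)).items():
        s=s&h
        if s.sum()>5: print(n,k,s.sum(),np.percentile(q[s,2],[10,50,90]).round(4))
    s=h&(abs(X)<.09)&(abs(Y)<.12); print('ext',np.percentile(X[s],[1,99]),np.percentile(Y[s],[1,99]))
cv2.imwrite("pics/f.png",np.hstack(ims)[:,:,::-1])
E
```

```text
9.95 [ 0.6254 -0.1931  0.2411] [-0.1  0.6  0.9] [0.8057 0.5924 0.001  0.0017]
front [ 0.07 -5.32  6.66]
back [-0.06 -0.76  6.68]
left [ 3.09 -2.95  6.67]
right [-3.07 -3.13  6.67]
wrist front 1502 [0.0628 0.064  0.065 ]
wrist back 1127 [0.063  0.0639 0.0649]
wrist left 653 [0.0627 0.0639 0.0648]
wrist right 652 [0.063  0.0641 0.0651]
wrist cor 2023 [0.0628 0.0637 0.0648]
ext [-0.06640647  0.06286239] [-0.08827395  0.08894222]
scene front 81 [0.0628 0.0656 0.0678]
scene back 116 [0.0627 0.0655 0.0673]
scene left 49 [0.0626 0.0656 0.0675]
scene right 47 [0.0638 0.0654 0.0681]
scene cor 155 [0.0623 0.0655 0.0678]
ext [-0.06414969  0.06865812] [-0.08908056  0.08823758]
side front 105 [0.063  0.0643 0.0657]
side back 102 [0.063  0.0645 0.0658]
side left 42 [0.0633 0.0645 0.0655]
side right 67 [0.0623 0.0646 0.0657]
side cor 172 [0.0631 0.0644 0.0658]
ext [-0.06485765  0.06574476] [-0.09241541  0.08769441]
```

View pics/f.png

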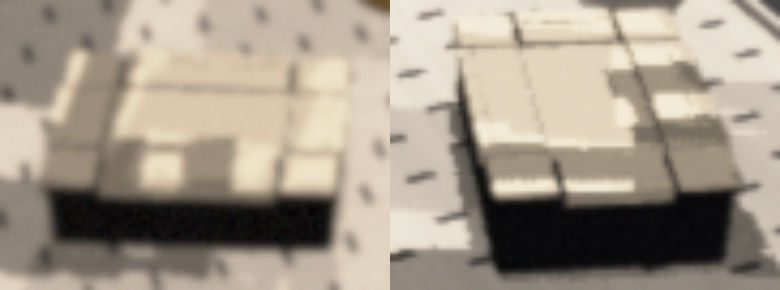

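View pics/w3.png

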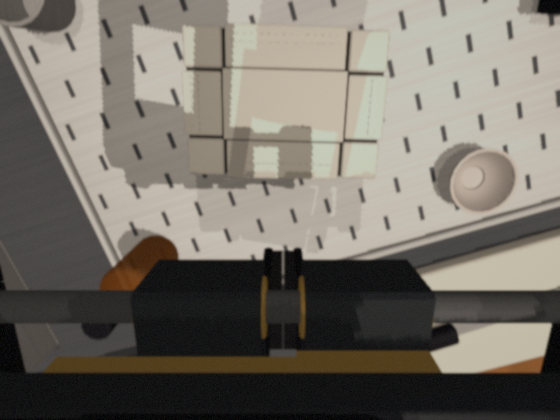

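All four sections are flush with the corners in all three cameras (wrist view: cols 183–388, rows 25–178). The box is level and in place, and the arm is clear.

```bash
python3 -c "
from rig import *
print(hand_in())"
```

```text
the job is handed in; nothing more can be done
None
```

All four rim sections of the open box (the one at about x 0.554, y -0.171) are pressed shut, and the job was handed in at about 10 s of the 45 s allowed. I pressed front, back, left and right in turn with the closed fingertips, then raised the arm clear.

**Rim:** in the last wrist view all four sections read 63.9–64.1 mm, against 63.7 mm for the fixed corners. The scene and side cameras also show every section level with the corners. The scene camera reads everything about 1.5 mm higher, corners included, so that is calibration offset.

**Box and contact:** the box edges are within a few mm of the start, and the measured force was about zero after each press. No check failed.

**Not measured:** I did not re-measure the positions of the shut box or the bystanders. I sent the arm on paths that stay clear of them and saw no contact forces in the readings.

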